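# Clip the fastener box shut corner to corner

## Task

Close the grey fastener box: press its lid straight down until it is fully home, then snap the four black corner clips down over the rim one at a time in opposite-corner order (any clip first, next the one diagonally across from it, then the other two). Feel for each snap and never push on the box with more than 25 N; leave the tools and parts lying around it where they are.

Things in the scene. Friction and masses are not known exactly. Their poses are not given: they have to be found in the camera images.
- storage_box: grey plastic fastener box with lid and clips, fixed to the bench on a rubber foot pad (gives 1 mm per 15 N pressed down). Box 110 (x) x 160 (y) mm outside, 50 mm high, with an outward rim along both long sides (z 46-50, to x=+-69). Origin: centre of its underside, on the bench top; x across the short way, y along the long way, z up. Lid and clip offsets: mm in this frame.
- lid (a joint): flat lid, 114x164 mm, 16 mm thick, guided straight up and down on the box; slides stiffly (about 10 N) and stays where left. Joint value in m: 0 = stands 12 mm proud, 0.012 = fully home on the rim (hard stop). Lid top is at z = 78 mm minus the joint value; a low round boss (44 mm across) marks its middle. Starts 7 to 12 mm proud.
- clip_1 (a joint): black clip, pin at x=-63, y=+52; across from clip_3. Shape (all four alike): flap 29 mm wide along y, 4 mm thick, reaching 34 mm outward along x from a hinge pin parallel to y; press rib 26 mm from the pin, its top 5.5 mm over the flap's mid-plane. Value in rad: 0 = open, flap 25 deg above level; 0.436 = level; 0.68 = shut, 14 deg below level, hook over the rim, hard stop. Starts near 0.
- clip_2 (a joint): black clip, pin at x=+63, y=+52; across from clip_4. Like clip_1. Pin height: nominally z = 70 minus the lid's value (58 with the lid home), BUT each clip sits on its own slotted carrier, screwed tight up to 7 mm higher or lower; this offset is not measured and must be felt.
- clip_3 (a joint): black clip, pin at x=+63, y=-52; across from clip_1. Like clip_1. A spring pushes each clip open until 0.536 rad and past that snaps it shut and holds it. Pressed straight down by a fingertip 24 mm outside the pin it resists with 5 to 11 N, gives way as it snaps, then meets its hard stop about 3.5 mm lower.
- clip_4 (a joint): black clip, pin at x=-63, y=-52; across from clip_2. Like clip_1, with its own unmeasured carrier height (see clip_2) and the same snap (see clip_3); 0 = open, 0.68 = shut.
- hex_nut_1: bare steel M12 hex nut, 18x21x10 mm, lying flat by the box; bystander; origin: centre of its underside
- hex_nut_2: second, like steel M12 hex nut by the box; bystander; origin: centre of its underside
- offcut_2: small wooden offcut, 30x90x20 mm (x, y, z), by the other end of the box; bystander; origin: centre of its underside
- tape_measure: yellow pocket tape measure standing on the bench, 39x90x70 mm; bystander; origin: centre of its underside
- carpenter_pencil: flat red carpenter's pencil, 15x159x8 mm; bystander; origin: centre of its underside
- bevel_chisel: chisel with wooden handle, 26x265x26 mm; bystander, at the bench's front edge; origin: centre of its underside
- screwdriver_a: blue-handled screwdriver, 28x219x24 mm; bystander; origin: centre of its underside

How it is judged:
On the way, in this order (a step that is already met when the one before it is completed fails the run):
1. the lid is pressed home (within 1 mm) while all four clips are still open (value of joint lid above 0.011 m and value of joint each of clip_1, clip_2, clip_3, clip_4 below 0.4 rad), for 0.1 s.
2. exactly one clip is shut, the other three open (((value of joint lid above 0.011 m and value of joint clip_1 above 0.64 rad and value of joint each of clip_2, clip_3, clip_4 below 0.4 rad) or (value of joint lid above 0.011 m and value of joint each of clip_1, clip_3, clip_4 below 0.4 rad and value of joint clip_2 above 0.64 rad) or (value of joint lid above 0.011 m and value of joint each of clip_1, clip_2, clip_4 below 0.4 rad and value of joint clip_3 above 0.64 rad) or (value of joint lid above 0.011 m and value of joint each of clip_1, clip_2, clip_3 below 0.4 rad and value of joint clip_4 above 0.64 rad))), for 0.1 s.
3. the clip diagonally across from it is shut too, the other two still open (((value of joint lid above 0.011 m and value of joint each of clip_1, clip_3 above 0.64 rad and value of joint each of clip_2, clip_4 below 0.4 rad) or (value of joint lid above 0.011 m and value of joint each of clip_1, clip_3 below 0.4 rad and value of joint each of clip_2, clip_4 above 0.64 rad))), for 0.1 s.
At the end, for the whole second after the job is handed in: the lid is home (joint above 0.011 m, within 1 mm of its stop) and all four clips are shut (each joint above 0.64 rad, past the snap) (value of joint lid above 0.011 m and value of joint each of clip_1, clip_2, clip_3, clip_4 above 0.64 rad); the robot touches nothing.
It fails at once if the box, lid or clips pushed with more than 25 N (contact force between any of the fingers, the arm and storage_box above 25 N).
It fails at once if two clips at neighbouring corners shut while the other two are not ((value of joint each of clip_1, clip_2 above 0.64 rad and value of joint each of clip_3, clip_4 below 0.64 rad) or (value of joint each of clip_2, clip_3 above 0.64 rad and value of joint each of clip_1, clip_4 below 0.64 rad) or (value of joint each of clip_3, clip_4 above 0.64 rad and value of joint each of clip_1, clip_2 below 0.64 rad) or (value of joint each of clip_4, clip_1 above 0.64 rad and value of joint each of clip_2, clip_3 below 0.64 rad)).
It fails at once if a clip shut before the lid is home (value of joint any of clip_1, clip_2, clip_3, clip_4 above 0.64 rad and value of joint lid below 0.011 m).
It fails at once if a bystander moved more than 20 mm (distance of any of hex_nut_1, hex_nut_2, offcut_2, tape_measure, carpenter_pencil, bevel_chisel, screwdriver_a from where it was at the start of the episode above 0.02 m).
It also fails if it takes over 64 s, if anything falls off the work surface, if the arm or the gripper's body presses on something with over 40 N, if the wrist force passes 120 N, or if a joint passes its speed limit or range.

## Robot

A 6-joint arm with a two-finger parallel gripper is mounted at the origin on a cart in front of the work surface, level with it; the furniture and walls round the work are solid. World frame = base frame: x ahead of the robot, y to its left, z up, the work surface at z = 0. Lengths are in m, angles in rad, forces in N, time in s.
With the tool pointing down it reaches from about 0.275 to 0.825 m from the base axis. Payload 4.9 kg.
Tool frame: the origin (TCP) lies midway between the tips of the shut fingers; the grasp point (between the pads) lies 19 mm behind it (bot.grip_depth is the distance from the TCP to the grasp point, in m); z points along the fingers, y is the line along which they close (so a half turn about z gives the same grasp; the last joint's range is limited). The gripper opens to 85 mm and grips with 20 to 120 N. Pads are 22 mm wide; open, the fingers measure 114 mm over their backs; the gripper's body (76 mm by 85 mm) begins 54 mm behind the grasp point. The pads swing forward as they close: fully open they stand 13 mm farther back than shut.
Start: joints at [-1.349, 0.326, -0.193, 1.052, 0, 1.437], TCP at [0.192, -0.516, 0.231] pointing down, gripper open.
Joint ranges: [-2.65, 2.65], [-0.97, 1.79], [-1.3, 1.35], [-1.93, 2.1], [-1.47, 1.37], [-3.14, 3.14]. Speed limits (rad/s): [2.57, 2.57, 3.14, 3.14, 3.14, 3.14].

## Interface

Orientations are given as a unit quaternion [w, x, y, z].
In Python, from cell import bot gives the robot as it stands. Calls block until the motion is done:
- bot.move_pose(position, orientation): joint-space move of the TCP to a pose.
- bot.move_linear(position, speed=0.15, rotation=None, until_force=None): straight line of the TCP; rotation=None keeps the orientation; speed is the mean speed in m/s. With until_force (N) it stops when the force on the tool has changed by that much, and returns True; else False.
- bot.goto_joints(angles): joint-space move.
- bot.set_gripper(opening, grasp_force=None): opening from 0.0 (shut) to 1.0 (fully open); grasp_force is the grip in N (None keeps the last); returns when the fingers have stopped.
- bot.wait(seconds).
- bot.solve_ik(position, orientation): joint angles nearest the present ones, or None.
- bot.camera(name): name is "scene" or "side" or "wrist"; returns the picture (400x640x3 uint8, red, green, blue); there is no depth.
- bot.calibration(name): a dict with "mtx" (3x3 intrinsics, pixels), "k1" (the pictures are not rectified: a ray, as slopes to the right and down, at radius r is drawn at 1 + k1 r^2 times it, then the intrinsics apply), "extrinsics" (4x4, takes a point from world to camera coordinates); the wrist camera has in their place "hand_eye" (4x4, takes a point from camera to tool coordinates, whose origin is the TCP and whose axes are the flange's). Camera axes: x right, y down, z forward; pixel columns grow to the right and rows downward; lengths in m; the calibration is good to about 2 mm. A picture is of the moment at which its call begins: read the wrist's pose just before it. calibration takes no time and is no camera call.
A pose or a line that the arm cannot do raises bot.PlanningError and nothing moves.
- bot.close_job(): hands the job in; it is judged then, once.
Trained networks look in the newest picture that a camera, given by its name, has taken for a name from the list of things; names that differ only in an ending like _2 or _b are one class to them, and where a whole thing is asked for, a point or a joint stands for the part that bears it (a point fixed in the world has none). Each returns a list of dicts, best first, with "confidence" (0 to 1); they miss things now and then, are a little off and sometimes report something else, mostly with a low value. They report only what shows in the picture. A call takes as long as a camera call.
- bot.search_frame(camera, thing): "bbox" ([left, top, width, height] in pixels, round what is visible of it).
Readings, each from a call of its own:
- bot.read_clock(): time.
- bot.read_joint_positions(): joint angles.
- bot.read_joint_vel(): joint speeds.
- bot.read_joint_efforts(): joint torques, N m.
- bot.read_position(): TCP position.
- bot.read_tool_rot(): TCP orientation.
- bot.read_ft_force(): force on the tool from outside, world axes, zero at the start.
- bot.read_moment(): the same for the moment, N m.
- bot.read_gripper_width(): opening from 0.0 (shut) to 1.0 (fully open).
- bot.read_finger_force(): force on a finger pad.
Only numpy, scipy, OpenCV 4.12 (cv2) and the standard library are available. Lean on these libraries where they do the work, as an engineer would, in place of code of your own. Each camera call takes 0.05 s, during which the arm holds its last target. There are 200 camera calls.

## Working session

There is one attempt and no reset: what is moved stays moved. The work goes in short steps, each a Python script; the robot and the scene stay as the last script left them, time stands still between calls to the robot, and variables do not carry over. Pictures are saved under pics/ and viewed, at most 10 in all, crops included, and the job is handed in when it is done.

```bash
mkdir -p pics; ls
python3 - <<'E'
from cell import bot
import cv2,numpy as np
for c in ("scene","side"):
    im=bot.camera(c); cv2.imwrite(f"pics/{c}0.png",im[:,:,::-1])
    K=bot.calibration(c); print(c,K)
    for t in ("storage_box","lid","clip_1","tape_measure"):
        print(t,[(np.round(d["bbox"]),round(d["confidence"],2)) for d in bot.search_frame(c,t)])
print(bot.read_clock(),bot.calibration("wrist"),bot.read_tool_rot())
E
```

```text
pics
scene {'mtx': array([[489.43692546,   0.        , 316.62347054],
       [  0.        , 489.43692546, 206.350918  ],
       [  0.        ,   0.        ,   1.        ]]), 'k1': -0.07563786975574374, 'extrinsics': array([[-0.75368188, -0.65722999,  0.0035164 ,  0.37469935],
       [-0.43317289,  0.49270523, -0.75472035,  0.29398861],
       [ 0.4942923 , -0.57034226, -0.65603722,  0.96985244],
       [ 0.        ,  0.        ,  0.        ,  1.        ]])}
storage_box [(array([271., 179.,  81.,  73.]), 0.84)]
lid [(array([270., 179.,  80.,  67.]), 0.61)]
clip_1 [(array([276., 190.,  10.,  12.]), 0.67), (array([335., 222.,  17.,  11.]), 0.57), (array([312., 178.,  12.,  12.]), 0.47)]
tape_measure [(array([389., 174.,  21.,  26.]), 0.75)]
side {'mtx': array([[510.84067438,   0.        , 319.7039666 ],
       [  0.        , 510.84067438, 195.99595474],
       [  0.        ,   0.        ,   1.        ]]), 'k1': 0.025722033246363622, 'extrinsics': array([[-0.92845964, -0.371152  ,  0.01445273,  0.45766349],
       [-0.19139008,  0.44470177, -0.87499153,  0.14536844],
       [ 0.31832771,
[... 304 characters left out ...]
4., 190.,  22.,  13.]), 0.43)]
tape_measure [(array([372., 146.,  32.,  30.]), 0.88)]
0.5 {'mtx': array([[305.52628702,   0.        , 314.33076494],
       [  0.        , 305.52628702, 205.13937116],
       [  0.        ,   0.        ,   1.        ]]), 'k1': -0.04302210638054991, 'hand_eye': array([[-4.49266609e-04, -9.51456526e-01, -3.07782841e-01,
         7.73470114e-02],
       [ 9.99999689e-01, -2.27909058e-04, -7.55145765e-04,
         5.66077308e-04],
       [ 6.48341869e-04, -3.07783085e-01,  9.51456332e-01,
        -1.43580303e-01],
       [ 0.00000000e+00,  0.00000000e+00,  0.00000000e+00,
         1.00000000e+00]])} [-1.46600942e-05  9.84213335e-01  1.76986188e-01 -1.68409808e-05]
```

```bash
cat > h.py <<'E'
from cell import bot
import cv2,numpy as np
from scipy.spatial.transform import Rotation as R
def slopes(cal,uv):
    d=(np.atleast_2d(uv).astype(float)-cal["mtx"][:2,2])/cal["mtx"][0,0]; s=d.copy()
    for _ in range(20): s=d/(1+cal["k1"]*(s**2).sum(1,keepdims=True))
    return s
def cam_pose(c,p=None,q=None):   # camera->world 4x4
    cal=bot.calibration(c)
    if "extrinsics" in cal: return np.linalg.inv(cal["extrinsics"])
    T=np.eye(4);T[:3,:3]=R.from_quat(np.roll(q,-1)).as_matrix();T[:3,3]=p
    return T@cal["hand_eye"]
def at_z(c,uv,z,T=None):
    T=cam_pose(c) if T is None else T
    s=slopes(bot.calibration(c),uv); d=np.c_[s,np.ones(len(s))]@T[:3,:3].T
    z=np.broadcast_to(z,len(s)); return T[:3,3]+d*((z-T[2,3])/d[:,2])[:,None]
def project(c,X,T=None):
    cal=bot.calibration(c); T=cam_pose(c) if T is None else T
    Y=(np.atleast_2d(X)-T[:3,3])@T[:3,:3]; s=Y[:,:2]/Y[:,2:]
    return s*(1+cal["k1"]*(s**2).sum(1,keepdims=True))*cal["mtx"][0,0]+cal["mtx"][:2,2]
E
python3 - <<'E'
from h import *
a=cv2.imread("pics/scene0.png")[130:290,210:450]; b=cv2.imread("pics/side0.png")[110:270,200:440]
cv2.imwrite("pics/c0.png",cv2.resize(np.vstack([a,b]),None,fx=1.8,fy=1.8,interpolation=cv2.INTER_CUBIC))
print(at_z("scene",[310,213],.06),at_z("side",[310,197],.06),at_z("scene",[[389,200],[399,187]],.035),at_z("side",[388,161],.035))
E
```

```text
[[ 0.52660616 -0.00882475  0.06      ]] [[0.5089433  0.01473438 0.06      ]] [[ 0.42454788 -0.20339453  0.035     ]
 [ 0.43527231 -0.2660551   0.035     ]] [[ 0.42195015 -0.26722684  0.035     ]]
```

View pics/c0.png

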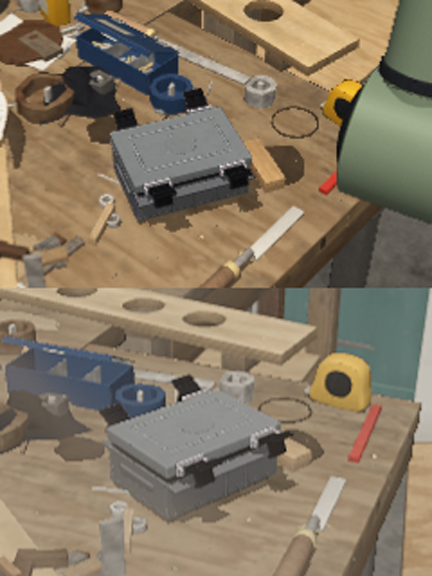

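Run:
```python
from h import *
bot.set_gripper(0.0)
bot.move_pose([0.52,0.0,0.25],[0,1,0,0])
p,q=bot.read_position(),bot.read_tool_rot()
im=bot.camera("wrist"); cv2.imwrite("pics/w1.png",im[:,:,::-1])
np.savez("w1.npz",p=p,q=q); T=cam_pose("wrist",p,q)
for t,z in (("storage_box",.06),("lid",.068),("clip_1",.075),("tape_measure",.05)):
    for d in bot.search_frame("wrist",t):
        b=np.array(d["bbox"]); print(t,b.round(),round(d["confidence"],2),at_z("wrist",b[:2]+b[2:]/2,z,T).round(3))
print(p,q,bot.read_joint_positions(),bot.read_clock(),bot.read_ft_force())
```

```text
storage_box [226.  68. 199. 192.] 0.74 [[ 0.536 -0.013  0.06 ]]
lid [230.  68. 192. 192.] 0.59 [[ 0.539 -0.014  0.068]]
clip_1 [288.  68.  46.  44.] 0.94 [[0.614 0.002 0.075]]
clip_1 [320. 243.  21.  15.] 0.76 [[ 0.44  -0.02   0.075]]
clip_1 [227. 200.  36.  39.] 0.61 [[0.477 0.076 0.075]]
clip_1 [377. 124.  44.  39.] 0.58 [[ 0.562 -0.089  0.075]]
tape_measure [492. 208.  60.  72.] 0.95 [[ 0.434 -0.263  0.05 ]]
[ 0.52005299 -0.00072004  0.24998323] [ 1.22091768e-04  9.99999849e-01 -5.36135844e-04 -2.62002823e-06] [-1.42984943e-01  2.58580649e-01 -2.37530537e-01  1.07471686e+00
 -2.06858286e-05  2.99953788e+00] 3.7083 [-0.60997253  0.11504585 -0.12546174]
```

View pics/w1.png

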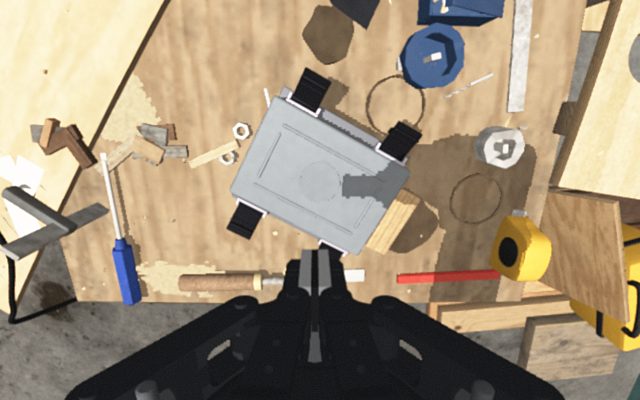

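```bash
cat > ov.py <<'E'
from h import *
from scipy.optimize import least_squares
def model(x,pts):
    c,s=np.cos(x[2]),np.sin(x[2]); P=np.array(pts,float)
    return np.c_[x[0]+c*P[:,0]-s*P[:,1],x[1]+s*P[:,0]+c*P[:,1],P[:,2]]
def lidc(h): return [(57e-3*a,82e-3*b,h) for a,b in((1,1),(1,-1),(-1,-1),(-1,1))]
def overlay(im,T,x,h,name,box,f):
    a,b,c,d=box; big=cv2.resize(im[b:d,a:c],None,fx=f,fy=f,interpolation=cv2.INTER_CUBIC)
    def dr(pts,col):
        q=((project("wrist",model(x,pts),T)-[a,b]+.5)*f*8).astype(np.int32)
        cv2.polylines(big,[q.reshape(-1,1,2)],True,col,1,cv2.LINE_AA,3)
    dr(lidc(h),(0,0,255))
    dr([(22e-3*np.cos(t),22e-3*np.sin(t),h) for t in np.arange(0,6.3,.2)],(0,255,0))
    for sx in(1,-1):
        for sy in (1,-1):
            dr([(sx*u,sy*v,h-.008+(u-.063)*.466) for u,v in((.063,.0375),(.094,.0375),(.094,.0665),(.063,.0665))],(255,0,255))
    cv2.imwrite(name,big)
E
python3 - <<'E'
from ov import *
im=cv2.imread("pics/w1.png"); d=np.load("w1.npz"); T=cam_pose("wrist",d["p"],d["q"])
uv=np.array([(278,95),(410,163),(360,255),(231,190),(319,181)],float)
h=.0755
r=least_squares(lambda x:(project("wrist",model(x,lidc(h)+[(0,0,h+.002)]),T)-uv).ravel(),[.53,-.01,-.45])
print(r.x,r.fun.reshape(-1,2).round(1)); np.save("x.npy",r.x)
overlay(im,T,r.x,h,"pics/o1.png",(205,55,435,270),2.7)
E
```

```text
[ 0.52338509 -0.00836259 -0.47637249] [[-4.5 -2.9]
 [ 4.3  4.5]
 [ 0.7 -0.9]
 [-1.9  1.5]
 [ 1.7 -1. ]]
```

View pics/o1.png

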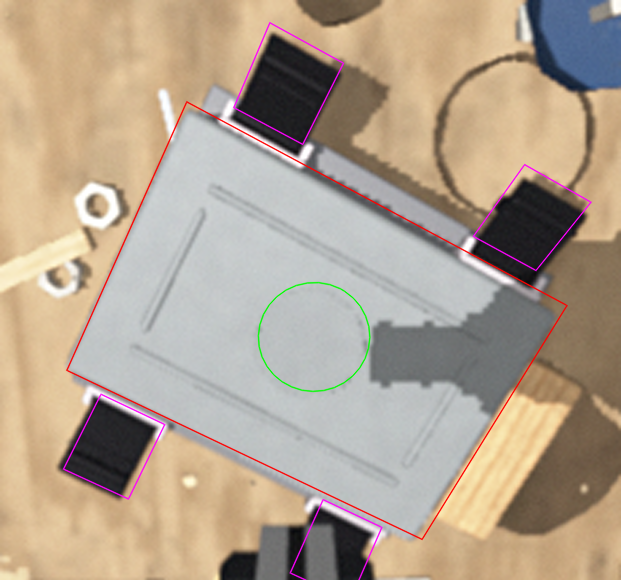

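```bash
cat > press.py <<'E'
from ov import *
x=np.load("x.npy")
def quat(flip): return np.roll((R.from_euler("z",x[2]+flip*np.pi)*R.from_euler("x",np.pi)).as_quat(),1)
def W(px,py,z): return model(x,[(px,py,z)])[0]
def rep(t): print(t,"z=%.4f"%bot.read_position()[2],"F",np.round(bot.read_ft_force(),1),"t=%.1f"%bot.read_clock())
def press(px,py,zs,zmin,f2,sp=.008):
    bot.move_linear(W(px,py,.12),speed=.15)
    bot.move_linear(W(px,py,zs),speed=.08); bot.wait(.2); rep("above")
    a=bot.move_linear(W(px,py,zmin),speed=sp,until_force=3); rep(f"contact {a}")
    b=a and bot.move_linear(W(px,py,zmin),speed=sp,until_force=f2); rep(f"end {b}")
    return b
E
python3 - <<'E'
from press import *
for f in (0,1):
    print(f,[None if (j:=bot.solve_ik(W(a*.087,b*.052,z),quat(f))) is None else j[5].round(2) for a,b in((1,1),(1,-1),(-1,-1),(-1,1)) for z in(.12,.05)])
f=0 if all(bot.solve_ik(W(a*.087,b*.052,.05),quat(0)) is not None for a,b in((1,1),(1,-1),(-1,-1),(-1,1))) else 1
np.save("f.npy",f)
bot.move_pose(W(0,0,.13),quat(f))
print(press(0,0,.088,.058,15))
bot.move_linear(W(0,0,.12),speed=.1); rep("up")
E
```

```text
0 [np.float64(-2.79), np.float64(-2.79), np.float64(-2.95), np.float64(-2.95), np.float64(-2.88), np.float64(-2.88), np.float64(-2.66), np.float64(-2.66)]
1 [np.float64(0.35), np.float64(0.35), np.float64(0.19), np.float64(0.19), np.float64(0.27), np.float64(0.27), np.float64(0.49), np.float64(0.49)]
above z=0.0886 F [ 0.7  0.4 -0. ] t=9.5
contact True z=0.0743 F [-0.8  0.1  4.8] t=11.4
end True z=0.0652 F [-2.8  0.9 11.3] t=12.6
True
up z=0.1195 F [0.  0.4 0.1] t=13.3
```

```bash
python3 - <<'E'
from press import *
bot.move_linear(W(0,0,.072),speed=.08); bot.wait(.2)
print(bot.move_linear(W(0,0,.055),speed=.005,until_force=3)); rep("c")
print(bot.move_linear(W(0,0,.055),speed=.005,until_force=15)); rep("e")
bot.move_linear(W(0,0,.12),speed=.1); rep("up")
for c in("scene","side"): cv2.imwrite(f"pics/{c}2.png",bot.camera(c)[:,:,::-1])
E
python3 -c "
import cv2,numpy as np
a=np.vstack([cv2.imread(f'pics/side{i}.png')[140:260,230:390] for i in(0,2)])
cv2.imwrite('pics/c2.png',cv2.resize(a,None,fx=2.4,fy=2.4,interpolation=cv2.INTER_CUBIC))"
```

```text
True
c z=0.0658 F [ 0.  -0.6  4.9] t=15.9
True
e z=0.0653 F [-2.7  0.3 11.3] t=16.6
up z=0.1195 F [ 0.3  0.1 -0.7] t=17.4
```

View pics/c2.png

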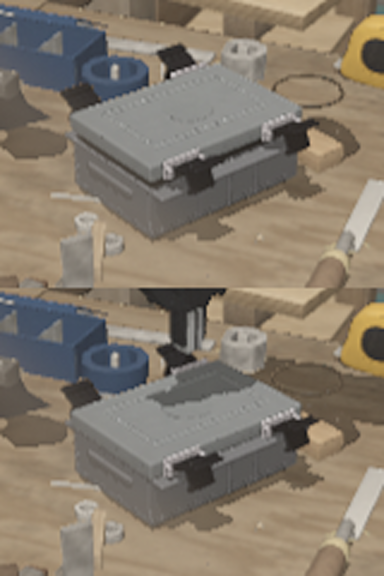

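```bash
python3 - <<'E'
from press import *
press(.087,.052,.086,.040,14,sp=.010)
bot.move_linear(W(.087,.052,.12),speed=.15); rep("up")
cv2.imwrite("pics/side3.png",bot.camera("side")[:,:,::-1]); cv2.imwrite("pics/scene3.png",bot.camera("scene")[:,:,::-1])
E
python3 -c "
import cv2,numpy as np
a=np.vstack([cv2.imread(f'pics/{i}3.png')[140:260,230:390] for i in('side','scene')])
cv2.imwrite('pics/c3.png',cv2.resize(a,None,fx=2.4,fy=2.4,interpolation=cv2.INTER_CUBIC))"
```

```text
above z=0.0866 F [-0.3 -0.9 -0.1] t=19.1
contact True z=0.0672 F [ 1.9 -0.2  1.9] t=21.2
end True z=0.0500 F [-2.3 -0.1 11.3] t=22.9
up z=0.1187 F [ 0.4 -0.4  0.6] t=23.5
```

View pics/c3.png

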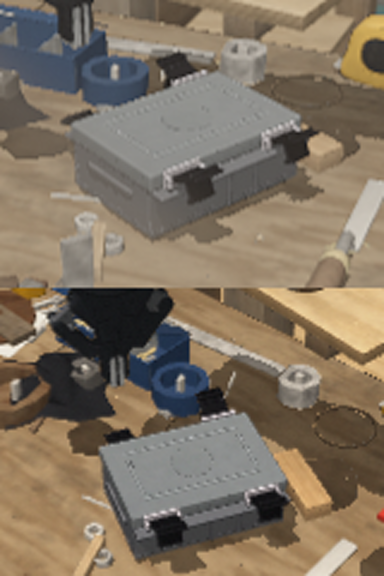

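```bash
python3 - <<'E'
from press import *
for s,t in((-1,-1),(1,-1),(-1,1)):
    px,py=s*.087,t*.052
    bot.move_linear(W(px,py,.12),speed=.2); bot.move_linear(W(px,py,.086),speed=.1); bot.wait(.15)
    a=bot.move_linear(W(px,py,.040),speed=.010,until_force=3); z0=bot.read_position()[2]; rep(f"c {a}")
    b=bot.move_linear(W(px,py,.040),speed=.010,until_force=14); z1=bot.read_position()[2]; rep(f"e {b}")
    bot.move_linear(W(px,py,.12),speed=.15); print("travel mm",1e3*(z0-z1))
    if not(a and b and 15.5<1e3*(z0-z1)<19.5): print("STOP"); break
for c in("scene","side"): cv2.imwrite(f"pics/{c}4.png",bot.camera(c)[:,:,::-1])
rep("done")
E
python3 -c "
import cv2,numpy as np
a=np.vstack([cv2.imread(f'pics/{i}4.png')[140:260,230:390] for i in('side','scene')])
cv2.imwrite('pics/c4.png',cv2.resize(a,None,fx=2.4,fy=2.4,interpolation=cv2.INTER_CUBIC))"
```

```text
c True z=0.0720 F [0.  1.1 2.5] t=27.3
e True z=0.0543 F [-1.7  0.5 14.2] t=29.2
travel mm 17.67066488000521
c True z=0.0752 F [ 0.8 -0.4  2.6] t=33.1
e True z=0.0579 F [-1.8  0.4 12.9] t=35.0
travel mm 17.30513474732563
c True z=0.0734 F [-0.4  0.2  2.1] t=39.2
e True z=0.0556 F [-2.7 -0.  13.8] t=41.1
travel mm 17.7498846395353
done z=0.1188 F [-0.3  1.   0.1] t=41.7
```

View pics/c4.png

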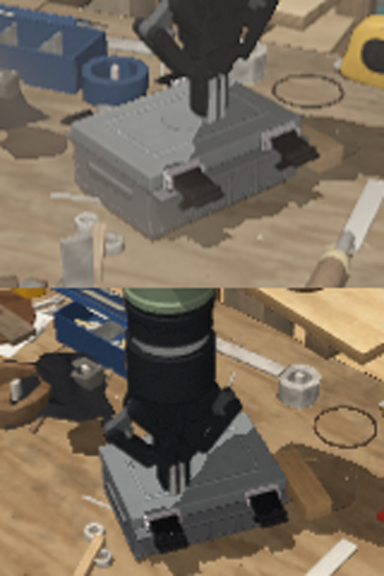

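Run:
```python
from press import *
p=bot.read_position(); bot.move_linear([p[0],p[1],.25],speed=.2)
bot.move_pose([0.45,-0.0,0.30],bot.read_tool_rot()) 
p,q=bot.read_position(),bot.read_tool_rot(); T=cam_pose("wrist",p,q)
im=bot.camera("wrist")[:,:,::-1].copy(); a=im[:260,150:520]
s=bot.camera("side")[:,:,::-1][140:260,230:415]
cv2.imwrite("pics/c5.png",np.vstack([cv2.resize(a,None,fx=1.5,fy=1.5),cv2.resize(s,(555,int(120*1.6)),interpolation=cv2.INTER_CUBIC)[:, :555]])); rep("v")
```

```text
v z=0.2985 F [ 0.3  0.7 -0.4] t=43.1
```

View pics/c5.png

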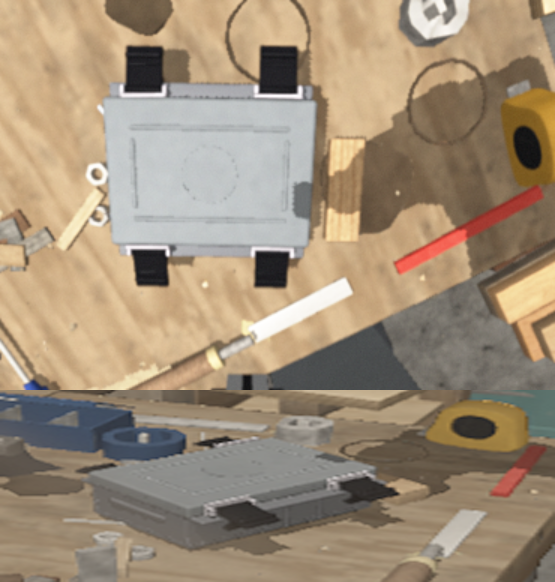

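The lid is flush and all four flaps lie evenly below it, at about (145,70), (278,70), (150,268) and (270,268). The parts around the box look undisturbed.

```bash
python3 -c "
from cell import bot
print(bot.close_job())"
```

```text
the job is handed in; nothing more can be done
None
```

The box is closed and handed in at about 43 s of 64: the lid is home, and the four clips were pressed in opposite-corner order, each stopping hard after about 17 mm as a full snap should. Presses were set to stop below 20 N and the highest reading after a stop was 14 N, but peak contact force wasn't logged and no verdict came back.

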